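# Level the bench shelf with its crank foot

### The job

Fit the loose crank handle's pin fully into the hole of the crank arm on the small shelf's levelling foot, and crank the foot with it until the bubble of the spirit level on the shelf sits centred between its two marks. Then let go of the handle, leaving it standing in the arm, press the level down onto the shelf with the fingertips (firmly but gently, about 10 N), and finish while still pressing, the bubble centred. Leave everything else on the bench where it is.

Things in the scene. Friction and masses are not known exactly. Their poses are not given: they have to be found in the camera images.
- handle_mid (a point): Loose crank handle, upright, 84 mm tall, 120 g: steel pin 10 mm across and 18 mm long, tapered end; then steel collar 26 mm across, 4 mm thick; then plain black cylindrical grip 20 mm across, 62 mm long. Point: on its axis half-way up the grip, 53 mm above the pin's end, 35 mm above the collar's underside; z up along it. Stands in the wooden block, where it lifts straight out.
- handle_tip (a point): The end of the handle's pin, on its axis, 53 mm below the middle of the grip. At the start it is 12 mm above the bench (collar resting on the block's top).
- punch_mid (a point): Steel punch standing in the block's other hole, 90 mm from the handle: all steel, same pin and collar, but a thinner body (16 mm) that narrows to an 8 mm top. Not needed: leave it. Point on its axis, 40 mm above its pin's end.
- block: Wooden block 170 x 70 x 30 mm high, fixed, with the two holes in a row along its x, 45 mm either side of its middle. Origin: centre of its underside.
- unit: Shelf unit, fixed: base plate 150 (x) by 460 mm (y -250 to +210), hinge post at its +y end, grey-painted steel shelf plate 130 x 290 mm, top about 55 mm above the bench, hinged at y = +160 mm, its free end at y = -125 mm carried by the levelling foot; grey foot housing with the crank at y = -195 mm. Origin on the bench. At the start the foot is too low: the shelf slopes down to it.
- crank_axis (a point): Upright axis of the levelling foot's crank, at the crank arm's top (62 mm above the bench); stays put, arm neither rises nor sinks. Clockwise seen from above raises the foot's end of the shelf. Needs about 4 N at the hole, stays where it is left, starts at any angle; level lies 2 to 5 rad clockwise of the start. A 26 mm hub on the axis stands 5 mm above the arm.
- crank_hole (a point): Mouth of the hole near the crank arm's free end, at the arm's top (62 mm above the bench), 42 mm from the crank axis. Arm: flat dark steel bar 30 mm wide, 84 mm long, 14 mm thick; through hole 12 mm across, chamfered. Fully in, the handle's collar rests on the arm, the pin's end is 18 mm below this point, and the handle turns freely and stands by itself.
- vial_mid (a point): Middle of the spirit level's vial, at the level's top face (82 to 90 mm above the bench). Level: aluminium bar 200 mm long (its y, lengthways of the shelf), 26 mm wide, 34 mm high, black ends, clinging to the shelf by its magnetic base. Green vial 72 mm long in the middle of the top, black marks 11 mm either side of its middle. y points from foot to hinge post.
- bubble_mid (a point): Middle of the bubble (white, 17 mm long), which moves along the vial towards the higher end: at the start 9 to 21 mm off the middle towards the hinge post (+y of the vial). It moves 4.5 mm per radian of the crank, towards the foot when the crank is turned clockwise.
- press_spot (a point): A good place to press: middle of the bare top face of the level, 70 mm from the vial's middle towards the hinge post. The level's thin rubber pads give 1.5 mm under about 9 N and are then solid; the shelf itself does not give.
- jar: Bystander: lidded jar, 64 mm across, 85 mm high. Origin: centre of its underside.
- can: Bystander: spray can, 60 mm across, 115 mm high. Origin: centre of its underside.
- parcel: Bystander: cardboard parcel 120 x 160 x 50 mm high. Origin: centre of its underside.
- wrench: Bystander: steel wrench, 170 mm long, lying.
- driver: Bystander: screwdriver, lying.
- tape: Bystander: roll of parcel tape lying flat, 90 mm across, 25 mm high. Origin: centre of its underside.
- tin: Bystander: flat steel tin 60 x 90 x 30 mm high. Origin: centre of its underside.
Mind the look-alikes: they are no part of the job. Of the things shaped like the part that bears handle_mid, the black one is meant.

How it is judged:
On the way, in this order (a step that is already met when the one before it is completed fails the run):
1. the handle's pin is home in the crank arm's hole (z of handle_tip in the frame of crank_hole below -0.01 m and horizontal distance between handle_tip and crank_hole below 0.005 m and angle between handle_mid's own z axis and vertical below 0.2 rad), for 0.2 s.
2. the bubble is centred by cranking, the handle still in the arm (all of step 1 and y of bubble_mid in the frame of vial_mid between -0.003 and 0.003 m), for 0.2 s.
At the end, for the whole second after the job is handed in: The fingers press on the spirit level with 2 to 30 N, the bubble's middle is within 3 mm of the vial's middle, and the handle, let go, stands in the crank arm's hole (pin at least 10 mm deep, within 5 mm of the hole's axis, less than 0.2 rad off upright) (all of step 2 and contact force between the fingers and level between 2 and 30 N and contact force between the fingers and handle below 0.2 N); the arm keeps its last pose, push and grip.
It fails at once if a bystander is pushed more than 40 mm (distance of any of jar, can, parcel, wrench, driver, tape, tin from where it was at the start of the episode above 0.04 m).
It fails at once if the punch is taken out or knocked over (distance of punch_mid from where it was at the start of the episode above 0.03 m).
It fails at once if the level is pressed roughly (contact force between anything else and level above 60 N).
It also fails if it takes over 69 s, if anything falls off the work surface, if the arm or the gripper's body presses on something with over 40 N, if the wrist force passes 120 N, or if a joint passes its speed limit or range.

### The arm

A 6-joint arm with a two-finger parallel gripper is mounted at the origin on the work surface. World frame = base frame: x ahead of the robot, y to its left, z up, the work surface at z = 0. Lengths are in m, angles in rad, forces in N, time in s.
With the tool pointing down it reaches from about 0.35 to 0.975 m from the base axis. Payload 4.9 kg.
Tool frame: the origin (TCP) lies on the mounting face of the last link; the fingertips stand 173 mm ahead of it and the grasp point (between the pads) lies 155 mm ahead of it (tcp_to_grasp is the distance from the TCP to the grasp point, in m); z points along the fingers, y is the line along which they close (so a half turn about z gives the same grasp; the last joint's range is limited). The gripper opens to 85 mm and grips with 20 to 120 N. Pads are 22 mm wide; open, the fingers measure 114 mm over their backs; the gripper's body (76 mm by 85 mm) begins 54 mm behind the grasp point. The pads swing forward as they close: fully open they stand 13 mm farther back than shut.
Start: joints at [-1.338, 0.053, 1.613, -0, 1.476, -0.119], TCP at [0.215, -0.587, 0.405] pointing down, gripper open.
Joint ranges: [-3.01, 3.01], [-1.01, 2.22], [0.06, 2.58], [-1.02, 4.17], [0.09, 2.62], [-3.14, 3.14]. Speed limits (rad/s): [2.57, 2.57, 3.14, 3.14, 3.14, 3.14].

### API

Orientations are given as a rotation vector (axis times angle).
In Python, from station import get_obs, get_image, calibration, finish_job, tcp_to_grasp gives the robot as it stands. The module is installed in compiled form; this text tells all that it offers.
- The arm moves only by the tool arm_command, never from a script. Its argument "plan" is a list that holds one entry, the list of rows, each a list of 6 numbers: the shift along the tool's x, y, z in cm, then the turn, a rotation vector about the tool's x, y, z in rad. A call has 1 to 12 rows; each row is the pose to reach, as a shift and turn from the pose commanded when the call began, along the tool's axes at that moment; what a row does not reach only later rows make up. A row lasts 1/12 s, in which the tool goes at most 41.7 mm and 7.16 degrees, less where a joint would pass 70% of its speed; a pose out of reach is approached as far as the arm can. A call with a gripper value outside its range is refused whole. "gripper" is the closure, from -1 (fully open) to 1 (shut), set as the call begins (left out, the last holds). The fingers move at their own pace and stop on an object; "force" is the grip in N (left out, the last holds). Time passes only in rows, so rows that repeat a pose let the fingers close. It gives the time, the measured TCP pose, the force, the opening and the grip force at its end, in the units of the state.
- get_obs(): the state, without advancing time (a new reading comes with each control period).
- get_image(name): name is "side" or "top"; returns (picture, depth): 400x640x3 uint8, blue, green, red; 400x640 float32, m along the optical axis (not along the pixel's ray), 0 where there is no reading.
- calibration(name): a dict with "fx", "fy", "cx", "cy" (pixels), "pose" (4x4, takes a point from camera to world coordinates). Camera axes: x right, y up, looking along -z (the intrinsics and any distortion apply to the point x, -y, -z); pixel columns grow to the right and rows downward; lengths in m; the calibration is good to about 2 mm. A picture is of the moment at which its call begins. calibration takes no time and is no camera call.
- finish_job(): hands the job in; it is judged then, once.
The state is a dict: "t": time; "q": joint angles; "dq": joint speeds; "effort": joint torques, N m; "tool_pos": TCP position; "tool_rot": TCP orientation; "contact_force": force on the tool from outside, world axes, zero at the start; "wrist_torque": the same for the moment, N m; "opening": finger opening in m; "grip_force": force on a finger pad.
Only numpy, scipy, OpenCV 4.12 (cv2) and the standard library are available. Lean on these libraries where they do the work, as an engineer would, in place of code of your own. Each camera call takes 0.05 s, during which the arm holds its last target. There are 200 camera calls.

## Working session

There is one attempt and no reset: what is moved stays moved. The work goes in short steps, Python scripts to look and compute and a tool call to move; the robot and the scene stay as the last step left them, time stands still between calls to the robot, and variables do not carry over. Pictures are saved under pics/ and viewed, at most 12 in all, crops included, and the job is handed in when it is done.

Besides the shell and the picture viewer there is one more tool, called after "Call:" by a JSON object that holds its "method" and its "body". arm_command: Moves the arm, as the interface text tells. Its arguments: {"type":"object","properties":{"plan":{"type":"array"},"gripper":{"type":"number"},"force":{"type":"number"}},"required":["plan"]}

```bash
mkdir -p pics; cat > h.py <<'E'
import numpy as np, cv2
from station import *
from scipy.spatial.transform import Rotation as R
def px2w(name,u,v,d=None,z=None,depth=None):
    c=calibration(name);P=np.array(c["pose"])
    r=np.array([(u-c["cx"])/c["fx"],-(v-c["cy"])/c["fy"],-1.])
    if z is not None:
        w=P[:3,:3]@r; d=(z-P[2,3])/w[2]
    return P[:3,:3]@(r*d)+P[:3,3]
def w2px(name,p):
    c=calibration(name);P=np.array(c["pose"])
    q=P[:3,:3].T@(np.array(p)-P[:3,3])
    return c["cx"]+c["fx"]*q[0]/-q[2], c["cy"]-c["fy"]*q[1]/-q[2]
E
python3 - <<'E'
from h import *
for n in("top","side"):
    im,d=get_image(n); cv2.imwrite(f"pics/{n}0.png",im); np.save(f"{n}0.npy",d)
    c=calibration(n); print(n,{k:np.round(v,3).tolist() for k,v in c.items()})
o=get_obs(); print(o)
E
```

```text
top {'fx': 497.778, 'fy': 497.778, 'cx': 318.816, 'cy': 214.341, 'pose': [[0.007, 0.982, -0.186, 0.306], [-1.0, 0.007, -0.0, -0.004], [0.001, 0.186, 0.983, 1.515], [0.0, 0.0, 0.0, 1.0]]}
side {'fx': 391.718, 'fy': 391.718, 'cx': 323.68, 'cy': 199.254, 'pose': [[-0.988, 0.11, -0.109, 0.462], [-0.155, -0.665, 0.731, 0.774], [0.008, 0.739, 0.674, 0.8], [0.0, 0.0, 0.0, 1.0]]}
{'t': 0.1, 'q': array([-1.33799663e+00,  5.33088725e-02,  1.61413688e+00, -9.31067941e-07,
        1.47598513e+00, -1.19006910e-01]), 'dq': array([ 0.00019366, -0.00077789, -0.00290847,  0.00102281,  0.00031083,
        0.00197012]), 'effort': array([-6.83436087e-05, -3.94900882e+01, -3.71364176e+01, -8.09529502e-05,
        3.93361013e-03,  3.97161301e-06]), 'tool_pos': array([ 0.21531323, -0.58649148,  0.40358631]), 'tool_rot': array([-3.09130741e+00, -5.49450067e-01,  1.65555209e-04]), 'contact_force': array([ 0.12672196, -0.60491312, -0.39878371]), 'wrist_torque': array([-0.00799721,  0.03419228, -0.00395035]), 'grip_force': 0.0, 'opening': 0.08519485524411093}
```

View pics/top0.png

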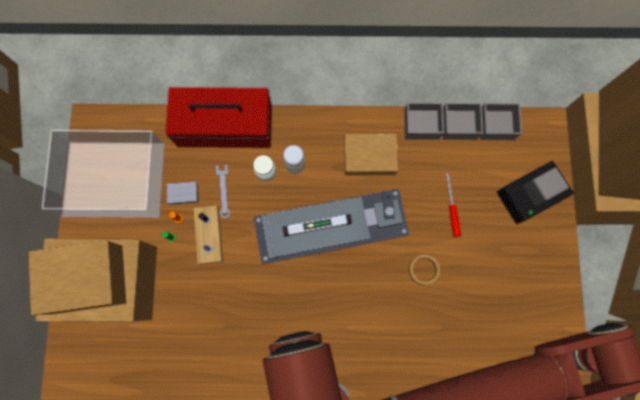

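View pics/side0.png

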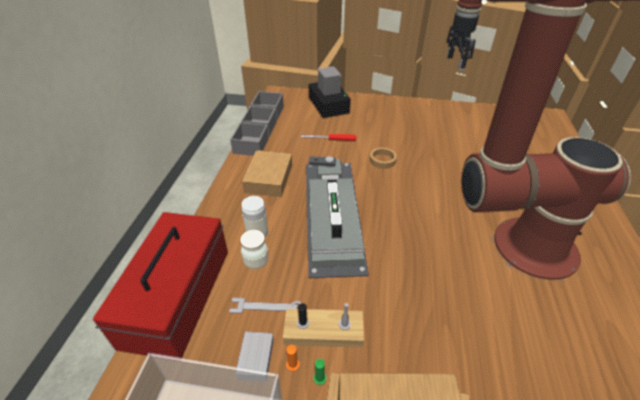

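Both views show the block at top (207,234). Possible handles are black (203,216), steel punch (207,248), orange (175,216) and green (168,236), so the black one is meant. The crank housing is near top (390,211) and the level at (318,224). I'll check these in a close crop.

```bash
python3 - <<'E'
from h import *
im=cv2.imread("pics/top0.png"); s=cv2.imread("pics/side0.png")
def crop(i,x,y,w,h,W,H): return cv2.resize(i[y:y+h,x:x+w],(W,H),interpolation=cv2.INTER_CUBIC)
A=crop(im,180,200,50,65,400,300*520//300)  # 8x
A=crop(im,180,200,40,37,400,296); B=crop(im,360,190,50,37,400,296)
C=crop(im,270,205,100,37,800,296)
cv2.imwrite("pics/c1.png",np.vstack([np.hstack([A[:,:400],B]),C]))
D=crop(s,290,290,50,37,400,296); E=crop(s,300,150,50,37,400,296); F=crop(s,310,170,50,75,400,600)
cv2.imwrite("pics/c2.png",np.hstack([np.vstack([D,E]),F[:592]]))
d=np.load("top0.npy")
for u,v in[(203,216),(207,248),(390,211),(320,224),(300,240),(370,216)]:
    print(u,v,np.round(px2w("top",u,v,d=d[v,u]),3))
print([w2px("top",p) for p in [(0,0,0),(.5,0,0)]])
E
```

```text
203 216 [0.567 0.332 0.096]
207 248 [0.478 0.322 0.067]
390 211 [ 0.592 -0.215  0.068]
320 224 [ 0.549 -0.007  0.083]
300 240 [0.506 0.052 0.049]
370 216 [ 0.582 -0.159  0.034]
[(np.float64(316.0669472498968), np.float64(416.88372159536175)), (np.float64(317.3877722435115), np.float64(244.1348440998687))]
```

View pics/c1.png

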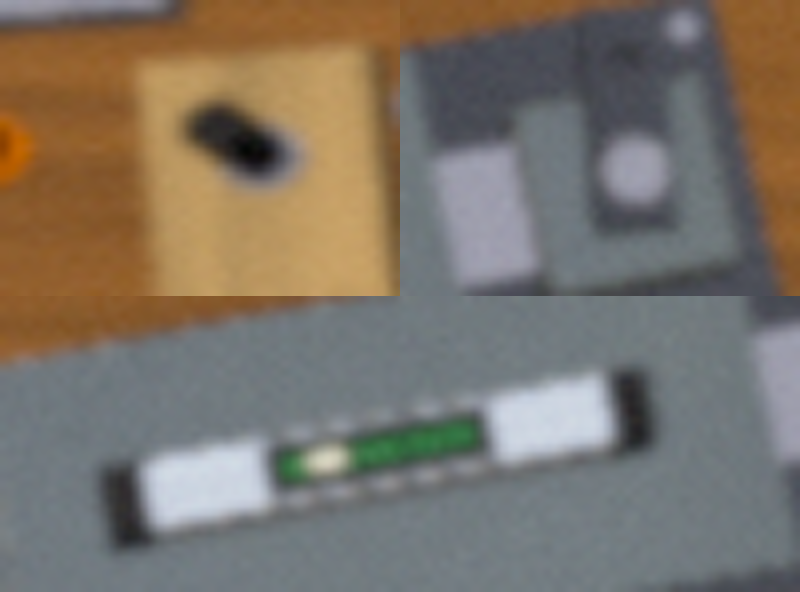

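View pics/c2.png

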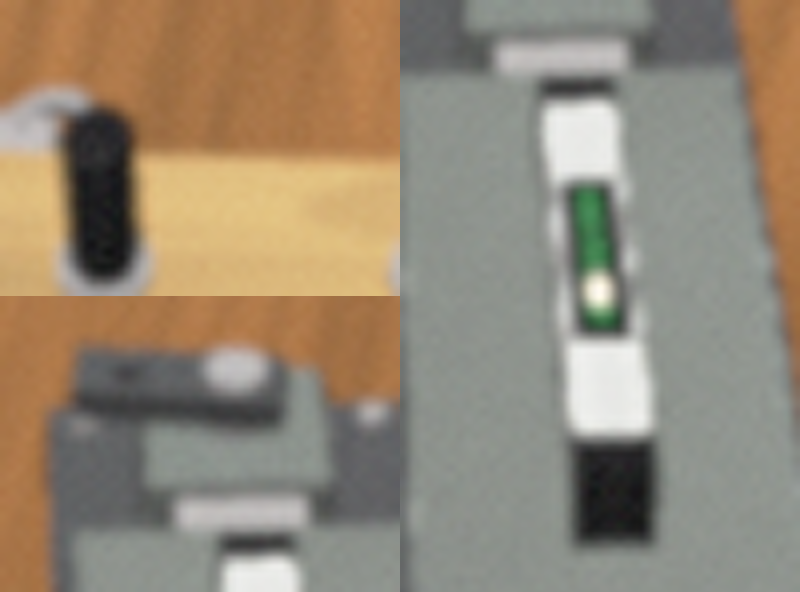

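The black handle's top is at top (201,215) and its collar at (205,220). The crank hub is at (389,211) and the hole at (388,196.4). In the side view the hub is at (329.3,158.6) and the hole at (315.4,159.2). The bubble sits about 7 px towards the hinge from the vial's middle, which is at (317,224).

```bash
python3 - <<'E'
from h import *
def p(l,n,u,v,z): print(l,n,np.round(px2w(n,u,v,z=z)*1000,1))
p("htop","top",200.6,214.8,.096);p("hcollar","top",205.2,219.9,.034)
p("htop","side",302,305.8,.096);p("hcollar","side",302.8,322.3,.034)
p("hub","top",388.9,210.8,.067);p("hub","side",329.3,158.6,.067)
p("hole","top",388.05,196.4,.062);p("hole","side",315.4,159.2,.062)
p("vial","top",317,224,.086);p("bub","top",310.4,224.9,.086)
p("lev+","top",283,227.9+.5,.086)
p("vial","side",310+198/8-.45,170+257/8-.45,.086);p("bub","side",310+199/8-.45,170+292/8-.45,.086)
# level ends along axis
p("levA","top",270+125/8,205+(505-296)/8-.45,.088);p("levB","top",270+632/8,205+(410-296)/8-.45,.083)
# block corners, top face z=.03 by color for orientation; unit base
im=cv2.imread("pics/top0.png");d=np.load("top0.npy")
# depth-based cluster of arm (z>.055) and handle
c=calibration("top");P=np.array(c["pose"])
vv,uu=np.mgrid[0:400,0:640]
X=np.stack([(uu-c["cx"])/c["fx"]*d,-(vv-c["cy"])/c["fy"]*d,-d],-1)@P[:3,:3].T+P[:3,3]
hsv=cv2.cvtColor(im,cv2.COLOR_BGR2HSV)
def st(l,m):
    q=X[m]; print(l,len(q),np.round(q.mean(0)*1000,1)); 
    (cx,cy),(w,h),a=cv2.minAreaRect((q[:,:2]*1000).astype(np.float32)); print("  rect",round(cx,1),round(cy,1),round(w),round(h),round(a,1))
roi=lambda a,b,cc,dd:(uu>a)&(uu<b)&(vv>cc)&(vv<dd)
st("arm",roi(375,402,188,222)&(X[...,2]>.056))
st("handle",roi(194,214,208,226)&(X[...,2]>.088))
st("level",roi(275,360,205,245)&(X[...,2]>.076))
st("tall grip",roi(194,214,208,226)&(X[...,2]>.045))
E
```

```text
htop top [570.9 339.1  96. ]
hcollar top [566.9 339.4  34. ]
htop side [569.6 338.3  96. ]
hcollar side [569.4 339.6  34. ]
hub top [ 592.4 -211.5   67. ]
hub side [ 592.4 -210.7   67. ]
hole top [ 637.3 -210.5   62. ]
hole side [ 636.  -207.1   62. ]
vial top [548.    1.3  86. ]
bub top [545.2  20.5  86. ]
lev+ top [534.3 100.   86. ]
vial side [547.8   4.4  86. ]
bub side [545.2  21.3  86. ]
levA top [527.3  92.1  88. ]
levB top [564.6 -92.1  83. ]
arm 263 [ 608.1 -206.7   79.5]
  rect 468.7 -131.2 67 407 61.4
handle 39 [547.7 311.4 204.7]
  rect 436.6 173.6 441 17 51.5
level 630 [542.1   5.6 110.9]
  rect 438.0 -20.5 252 204 11.8
tall grip 68 [555.1 321.  146.3]
  rect 437.1 174.6 443 19 51.3
```

Both cameras agree: handle (569.5,339), hub (592.4,-211), hole about 42-44 mm from it along +x (expected 42), bubble about +18 mm (within 9-21). I'm moving, with the tool yaw kept at 20°.

Call:
{"method": "arm_command", "body": {"plan": [[[65.1, -74.8, 8.5, 0, 0, 0], [65.1, -74.8, 8.5, 0, 0, 0], [65.1, -74.8, 8.5, 0, 0, 0], [65.1, -74.8, 8.5, 0, 0, 0], [65.1, -74.8, 8.5, 0, 0, 0], [65.1, -74.8, 8.5, 0, 0, 0], [65.1, -74.8, 8.5, 0, 0, 0], [65.1, -74.8, 8.5, 0, 0, 0], [65.1, -74.8, 8.5, 0, 0, 0], [65.1, -74.8, 8.5, 0, 0, 0], [65.1, -74.8, 8.5, 0, 0, 0], [65.1, -74.8, 8.5, 0, 0, 0]]], "gripper": -0.2, "force": 40}}

```text
t: 1.1
tool_pos: [0.3928, -0.1192, 0.3616]
tool_rot: [3.093, 0.549, 0.001]
contact_force: [1.6, 0.6, 0.2]
opening: 0.0513
grip_force: 0.0
```

Call:
{"method": "arm_command", "body": {"plan": [[[32.3, -36.9, 4.1, 0, 0, 0], [32.3, -36.9, 4.1, 0, 0, 0], [32.3, -36.9, 4.1, 0, 0, 0], [32.3, -36.9, 4.1, 0, 0, 0], [32.3, -36.9, 4.1, 0, 0, 0], [32.3, -36.9, 4.1, 0, 0, 0], [32.3, -36.9, 4.1, 0, 0, 0], [32.3, -36.9, 4.1, 0, 0, 0], [32.3, -36.9, 4.1, 0, 0, 0], [32.3, -36.9, 4.1, 0, 0, 0], [32.3, -36.9, 4.1, 0, 0, 0], [32.3, -36.9, 4.1, 0, 0, 0]]]}}

```text
t: 2.1
tool_pos: [0.5691, 0.3392, 0.3198]
tool_rot: [-3.093, -0.552, 0.002]
contact_force: [-0.1, -1.4, 0.2]
opening: 0.0512
grip_force: 0.0
```

```bash
cat >> h.py <<'E'
def go(x,y,z):
    o=get_obs(); p=o["tool_pos"]; M=R.from_rotvec(o["tool_rot"]).as_matrix()
    print("at",np.round(p*1000,1),"F",np.round(o["contact_force"],1),"cm:",np.round(M.T@(np.array([x,y,z])/1000-p)*100,2))
E
python3 -c "
from h import *
go(569.5,339,222)"
```

```text
at [569.1 339.2 319.8] F [-0.1 -1.4  0.2] cm: [0.04 0.03 9.78]
```

Call:
{"method": "arm_command", "body": {"plan": [[[0.04, 0.03, 4, 0, 0, 0], [0.04, 0.03, 8, 0, 0, 0], [0.04, 0.03, 9.78, 0, 0, 0], [0.04, 0.03, 9.78, 0, 0, 0], [0.04, 0.03, 9.78, 0, 0, 0]]]}}

```text
t: 2.52
tool_pos: [0.5688, 0.3361, 0.2214]
tool_rot: [3.092, 0.55, -0.006]
contact_force: [-0.8, 0.1, 0.6]
opening: 0.0513
grip_force: 0.0
```

Call:
{"method": "arm_command", "body": {"plan": [[[0, 0, 0, 0, 0, 0], [0, 0, 0, 0, 0, 0], [0, 0, 0, 0, 0, 0], [0, 0, 0, 0, 0, 0], [0, 0, 0, 0, 0, 0], [0, 0, 0, 0, 0, 0], [0, 0, 0, 0, 0, 0]]], "gripper": 1}}

```text
t: 3.1
tool_pos: [0.5705, 0.3368, 0.2263]
tool_rot: [-3.092, -0.549, -0.007]
contact_force: [-0.0, 0.3, 6.1]
opening: 0.0189
grip_force: 38.9
```

Call:
{"method": "arm_command", "body": {"plan": [[[0, 0, -3, 0, 0, 0], [0, 0, -6, 0, 0, 0], [0, 0, -9, 0, 0, 0], [0, 0, -12, 0, 0, 0], [0, 0, -13, 0, 0, 0], [0, 0, -13, 0, 0, 0], [0, 0, -13, 0, 0, 0]]]}}

```text
t: 3.68
tool_pos: [0.5693, 0.3362, 0.3527]
tool_rot: [3.093, 0.55, -0.0]
contact_force: [-1.2, 0.1, -1.2]
opening: 0.019
grip_force: 40.0
```

```bash
python3 - <<'E'
from h import *
o=get_obs();print(o['opening'],o['grip_force'])
go(634.5,-209.5,352); go(569.5,339,352)
im,d=get_image("side");cv2.imwrite("pics/s1.png",im)
a=[w2px("side",o['tool_pos']-np.array([0,0,k])) for k in (.155,.21)];print(a)
t,_=get_image("top");b=w2px("top",o['tool_pos']-np.array([0,0,.19]));print(b)
def crop(i,u,v): u=int(u)-25;v=int(v)-25;print(u,v);return cv2.resize(i[v:v+50,u:u+50],(400,400),interpolation=cv2.INTER_CUBIC)
cv2.imwrite("pics/c3.png",np.hstack([crop(im,*a[0]),crop(t,*b)]))
E
```

```text
0.0190200986558587 39.98608410358429
at [569.3 336.2 352.7] F [-1.2  0.1 -1.2] cm: [-12.67  53.47   0.07]
at [569.3 336.2 352.7] F [-1.2  0.1 -1.2] cm: [ 0.12 -0.26  0.07]
[(np.float64(300.77835112929966), np.float64(274.816714166314)), (np.float64(301.6586462690985), np.float64(291.7548960353669))]
(np.float64(196.02270734499308), np.float64(210.91435938130994))
275 249
171 185
```

View pics/c3.png

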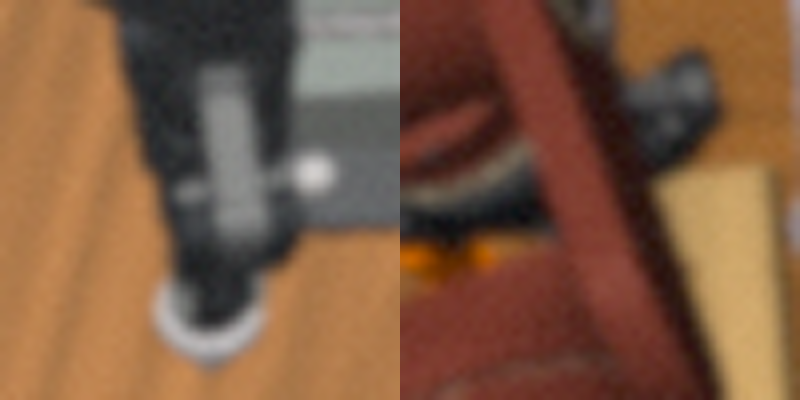

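Side crop: the handle hangs upright in the pads, with its collar centre at about side (300.8,287.3). I'll check its offset from the tool and move above the hole.

```bash
python3 - <<'E'
from h import *
for z in(.157,.159,.161): print(z,np.round(px2w("side",300.8,287.3,z=z)*1000,1))
E
```

```text
0.157 [570.6 335.9 157. ]
0.159 [570.3 337.2 159. ]
0.161 [569.9 338.6 161. ]
```

Call:
{"method": "arm_command", "body": {"plan": [[[-12.7, 53.5, 2, 0, 0, 0], [-12.7, 53.5, 2, 0, 0, 0], [-12.7, 53.5, 2, 0, 0, 0], [-12.7, 53.5, 2, 0, 0, 0], [-12.7, 53.5, 2, 0, 0, 0], [-12.7, 53.5, 2, 0, 0, 0], [-12.7, 53.5, 2, 0, 0, 0], [-12.7, 53.5, 2, 0, 0, 0], [-12.7, 53.5, 2, 0, 0, 0], [-12.7, 53.5, 2, 0, 0, 0], [-12.7, 53.5, 2, 0, 0, 0], [-12.7, 53.5, 2, 0, 0, 0]]]}}

```text
t: 4.78
tool_pos: [0.6278, -0.1617, 0.3316]
tool_rot: [-3.091, -0.549, 0.006]
contact_force: [0.9, 0.1, -1.3]
opening: 0.0189
grip_force: 40.0
```

Call:
{"method": "arm_command", "body": {"plan": [[[-1, 4.3, 5, 0, 0, 0], [-1, 4.3, 5, 0, 0, 0], [-1, 4.3, 5, 0, 0, 0], [-1, 4.3, 5, 0, 0, 0], [-1, 4.3, 5, 0, 0, 0]]]}}

```text
t: 5.2
tool_pos: [0.6338, -0.2029, 0.2838]
tool_rot: [-3.091, -0.55, 0.003]
contact_force: [0.2, 0.2, -0.9]
opening: 0.019
grip_force: 40.0
```

```bash
python3 - <<'E'
from h import *
go(634.5,-209.5,290)
E
```

```text
at [ 633.8 -202.9  283.8] F [ 0.2  0.2 -0.9] cm: [-0.16  0.64 -0.62]
```

Call:
{"method": "arm_command", "body": {"plan": [[[-0.16, 0.64, 0, 0, 0, 0], [-0.16, 0.64, 0, 0, 0, 0], [-0.16, 0.64, 0, 0, 0, 0], [-0.16, 0.64, 0, 0, 0, 0]]]}}

```text
t: 5.53
tool_pos: [0.635, -0.2097, 0.286]
tool_rot: [3.092, 0.551, 0.002]
contact_force: [-0.7, -0.6, -0.7]
opening: 0.0188
grip_force: 40.0
```

```bash
python3 - <<'E'
from h import *
go(634.5,-209.5,284)
ims=np.mean([get_image("side")[0].astype(float) for _ in range(3)],0).astype(np.uint8)
t=get_image("top")[0]
cv2.imwrite("pics/s2.png",ims)
A=cv2.resize(ims[135:175,295:345],(500,400),interpolation=cv2.INTER_CUBIC)
B=cv2.resize(t[180:220,372:402],(300,400),interpolation=cv2.INTER_CUBIC)
cv2.imwrite("pics/c4.png",np.hstack([A,B]))
p=get_obs()["tool_pos"]
for z in (.0698,.0878,.0918): print(z,w2px("side",[p[0],p[1],z]))
E
```

```text
at [ 635.  -209.7  286. ] F [-0.7 -0.6 -0.7] cm: [-0.04 -0.03  0.2 ]
0.0698 (np.float64(315.92395963073494), np.float64(156.68879107562773))
0.0878 (np.float64(315.89164318563945), np.float64(151.9863051055137))
0.0918 (np.float64(315.88437410449876), np.float64(150.9285541066472))
```

View pics/c4.png

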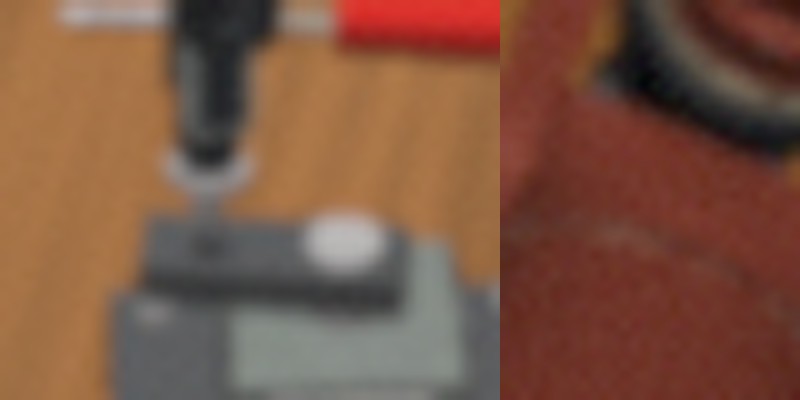

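Side crop: the pin at u≈315.3 stands directly over the hole at (315.25,158.9), with its tip about 8 mm above the arm. I'll lower it gently.

Call:
{"method": "arm_command", "body": {"plan": [[[0, -0.05, 0.6, 0, 0, 0], [0, -0.05, 1.1, 0, 0, 0], [0, -0.05, 1.6, 0, 0, 0], [0, -0.05, 2.0, 0, 0, 0], [0, -0.05, 2.3, 0, 0, 0], [0, -0.05, 2.3, 0, 0, 0], [0, -0.05, 2.3, 0, 0, 0]]]}}

```text
t: 6.32
tool_pos: [0.6345, -0.2097, 0.2616]
tool_rot: [-3.093, -0.55, 0.001]
contact_force: [-0.7, 0.1, -0.5]
opening: 0.0193
grip_force: 40.0
```

```bash
python3 -c "
from h import *
go(634.5,-209.5,257)"
```

```text
at [ 634.5 -209.7  261.6] F [-0.7  0.1 -0.5] cm: [ 0.01 -0.02  0.46]
```

It went in with no resistance, so the pin is about 14 mm deep. I'll seat it fully.

Call:
{"method": "arm_command", "body": {"plan": [[[0, 0, 0.3, 0, 0, 0], [0, 0, 0.5, 0, 0, 0], [0, 0, 0.7, 0, 0, 0], [0, 0, 0.7, 0, 0, 0], [0, 0, 0.7, 0, 0, 0]]]}}

```text
t: 6.73
tool_pos: [0.6351, -0.21, 0.258]
tool_rot: [3.092, 0.55, 0.002]
contact_force: [-4.6, 0.9, 9.9]
opening: 0.0192
grip_force: 41.4
```

```bash
python3 - <<'E'
from h import *
go(634.5,-209.5,257)
ims=get_image("side")[0]
cv2.imwrite("pics/s3.png",ims)
A=cv2.resize(ims[135:175,295:345],(500,400),interpolation=cv2.INTER_CUBIC)
B=cv2.resize(ims[180:220,315:345],(300,400),interpolation=cv2.INTER_CUBIC)
cv2.imwrite("pics/c5.png",np.hstack([A,B]))
E
```

```text
at [ 635.1 -210.   258. ] F [-4.6  0.9  9.9] cm: [-0.04 -0.07  0.1 ]
```

View pics/c5.png

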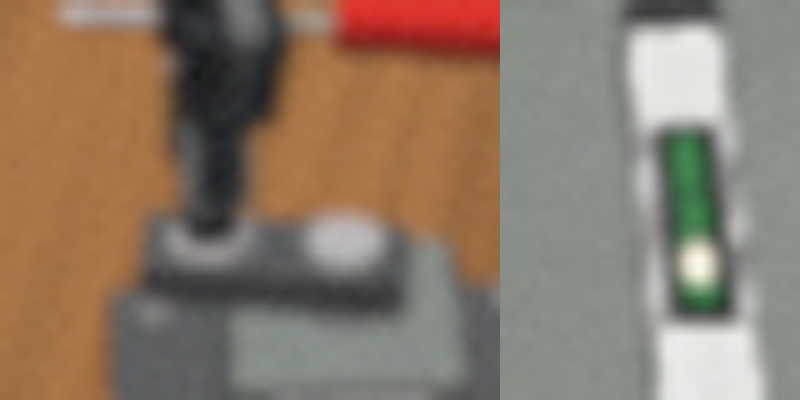

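Side crop: the collar sits flat on the arm at (315.5,158.5), so the pin is home. The bubble is still near the hinge end. Now I'll work out the cranking arc, clockwise about (592.4,-211).

```bash
cat >> h.py <<'E'
def arc(a0,turn,n,dz=0):
    M=R.from_rotvec(get_obs()["tool_rot"]).as_matrix()
    psi=np.arctan2(M[1,0],M[0,0]); print("yaw",psi)
    X=np.array([np.cos(psi),np.sin(psi)]);Y=np.array([np.sin(psi),-np.cos(psi)])
    p0=4.2*np.array([np.cos(a0),np.sin(a0)])
    rows=[]
    for k in range(1,n+1):
        a=a0-turn*k/n; d=4.2*np.array([np.cos(a),np.sin(a)])-p0
        rows.append([round(float(d@X),2),round(float(d@Y),2),dz,0,0,0])
    print(rows)
E
python3 - <<'E'
from h import *
arc(.03,1.6,12,-.2); arc(.03-1.6,1.6,12)
E
```

```text
yaw 0.35195773851180123
[[-0.21, 0.52, -0.2, 0, 0, 0], [-0.49, 1.0, -0.2, 0, 0, 0], [-0.83, 1.45, -0.2, 0, 0, 0], [-1.23, 1.84, -0.2, 0, 0, 0], [-1.67, 2.18, -0.2, 0, 0, 0], [-2.16, 2.46, -0.2, 0, 0, 0], [-2.68, 2.66, -0.2, 0, 0, 0], [-3.22, 2.8, -0.2, 0, 0, 0], [-3.78, 2.87, -0.2, 0, 0, 0], [-4.34, 2.86, -0.2, 0, 0, 0], [-4.89, 2.77, -0.2, 0, 0, 0], [-5.43, 2.61, -0.2, 0, 0, 0]]
yaw 0.35195773851180123
[[-0.51, -0.23, 0, 0, 0, 0], [-0.99, -0.52, 0, 0, 0, 0], [-1.42, -0.87, 0, 0, 0, 0], [-1.8, -1.28, 0, 0, 0, 0], [-2.13, -1.74, 0, 0, 0, 0], [-2.39, -2.23, 0, 0, 0, 0], [-2.58, -2.76, 0, 0, 0, 0], [-2.71, -3.3, 0, 0, 0, 0], [-2.75, -3.86, 0, 0, 0, 0], [-2.73, -4.42, 0, 0, 0, 0], [-2.63, -4.97, 0, 0, 0, 0], [-2.46, -5.5, 0, 0, 0, 0]]
```

Call:
{"method": "arm_command", "body": {"plan": [[[-0.21, 0.52, -0.2, 0, 0, 0], [-0.49, 1.0, -0.2, 0, 0, 0], [-0.83, 1.45, -0.2, 0, 0, 0], [-1.23, 1.84, -0.2, 0, 0, 0], [-1.67, 2.18, -0.2, 0, 0, 0], [-2.16, 2.46, -0.2, 0, 0, 0], [-2.68, 2.66, -0.2, 0, 0, 0], [-3.22, 2.8, -0.2, 0, 0, 0], [-3.78, 2.87, -0.2, 0, 0, 0], [-4.34, 2.86, -0.2, 0, 0, 0], [-4.89, 2.77, -0.2, 0, 0, 0], [-5.43, 2.61, -0.2, 0, 0, 0]]]}}

```text
t: 7.78
tool_pos: [0.594, -0.2533, 0.259]
tool_rot: [3.089, 0.549, 0.012]
contact_force: [6.1, -1.1, -0.7]
opening: 0.019
grip_force: 40.0
```

```bash
python3 -c "
from h import *
go(592.4+42*np.cos(-1.57),-211-42,260)"
```

```text
at [ 594.  -253.3  259. ] F [ 6.1 -1.1 -0.7] cm: [-0.14 -0.08 -0.1 ]
```

Working well: it shows the expected drag of about 5 N and the right position. Next arc.

Call:
{"method": "arm_command", "body": {"plan": [[[-0.51, -0.23, 0, 0, 0, 0], [-0.99, -0.52, 0, 0, 0, 0], [-1.42, -0.87, 0, 0, 0, 0], [-1.8, -1.28, 0, 0, 0, 0], [-2.13, -1.74, 0, 0, 0, 0], [-2.39, -2.23, 0, 0, 0, 0], [-2.58, -2.76, 0, 0, 0, 0], [-2.71, -3.3, 0, 0, 0, 0], [-2.75, -3.86, 0, 0, 0, 0], [-2.73, -4.42, 0, 0, 0, 0], [-2.63, -4.97, 0, 0, 0, 0], [-2.46, -5.5, 0, 0, 0, 0]]]}}

```text
t: 8.78
tool_pos: [0.5506, -0.2112, 0.2584]
tool_rot: [3.088, 0.549, 0.001]
contact_force: [-2.0, -6.0, 0.9]
opening: 0.0189
grip_force: 40.1
```

```bash
cat > bub.py <<'E'
from h import *
def bub(n=4,show=None):
    for cam,(u0,u1,v0,v1) in {"top":(295,340,212,236),"side":(325,343,185,217)}.items():
        im=np.mean([get_image(cam)[0].astype(float) for _ in range(n)],0).astype(np.float32)
        if show: cv2.imwrite(f"pics/{show}_{cam}.png",im)
        I=cv2.resize(im[v0:v1,u0:u1],None,fx=8,fy=8,interpolation=cv2.INTER_CUBIC)
        b,g,r=[I[...,k] for k in range(3)]
        gm=((g>r+25)&(g>b+15)).astype(np.uint8)
        # vial = biggest hull of green; bubble = non-green bright in it
        cs,_=cv2.findContours(gm,0,2); pts=np.vstack([c for c in cs if cv2.contourArea(c)>60])
        (cx,cy),(w,h),a=cv2.minAreaRect(pts)
        hull=np.zeros_like(gm); cv2.fillConvexPoly(hull,cv2.convexHull(pts),1)
        hull=cv2.erode(hull,np.ones((5,5)))
        wt=np.clip(r-70,0,None)*hull; vy,vx=np.mgrid[0:I.shape[0],0:I.shape[1]]
        bx,by=(wt*vx).sum()/wt.sum(),(wt*vy).sum()/wt.sum()
        f=lambda x,y:px2w(cam,u0+(x+.5)/8-.5,v0+(y+.5)/8-.5,z=.087)[:2]*1000
        box=cv2.boxPoints(((cx,cy),(w,h),a)); L=max(np.linalg.norm(f(*box[0])-f(*box[1])),np.linalg.norm(f(*box[1])-f(*box[2])))
        V,B=f(cx,cy),f(bx,by)
        print(cam,"vial",V.round(1),"len",L.round(1),"bub",B.round(1),"off",((B-V)@[-.198,.98]).round(2))
E
python3 - <<'E'
from bub import *
bub(4,"b1"); go(0,0,0)
im=cv2.imread("pics/b1_side.png");t=cv2.imread("pics/b1_top.png")
A=cv2.resize(im[180:220,310:350],(400,400),interpolation=cv2.INTER_CUBIC)
B=cv2.resize(t[204:244,298:338],(400,400),interpolation=cv2.INTER_CUBIC)
cv2.imwrite("pics/c6.png",np.hstack([A,B]))
E
```

```text
top vial [548.6   2.9] len 74.2 bub [547.8   7.5] off 4.7
side vial [549.3   2.1] len 73.5 bub [548.5   4.8] off 2.83
at [ 550.7 -210.7  258.1] F [-4.4 -3.4  4.4] cm: [-44.44 -38.81  25.74][ WARN:0@1.233] global loadsave.cpp:1063 imwrite_ Unsupported depth image for selected encoder is fallbacked to CV_8U.
```

View pics/c6.png

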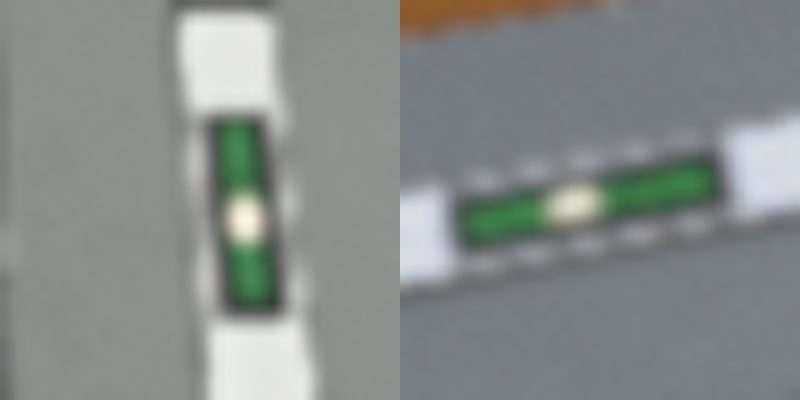

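The bubble at top crop (573,203) is left of the vial's middle (593), about 5 mm by the top view and 3 mm by the side. About 0.95 rad is left to turn.

```bash
python3 -c "
from h import *
arc(-3.17,.95,8)"
```

```text
yaw 0.35168948532362676
[[0.21, -0.45, 0, 0, 0, 0], [0.48, -0.87, 0, 0, 0, 0], [0.79, -1.26, 0, 0, 0, 0], [1.14, -1.61, 0, 0, 0, 0], [1.54, -1.92, 0, 0, 0, 0], [1.97, -2.17, 0, 0, 0, 0], [2.42, -2.37, 0, 0, 0, 0], [2.9, -2.52, 0, 0, 0, 0]]
```

Call:
{"method": "arm_command", "body": {"plan": [[[0.21, -0.45, 0, 0, 0, 0], [0.48, -0.87, 0, 0, 0, 0], [0.79, -1.26, 0, 0, 0, 0], [1.14, -1.61, 0, 0, 0, 0], [1.54, -1.92, 0, 0, 0, 0], [1.97, -2.17, 0, 0, 0, 0], [2.42, -2.37, 0, 0, 0, 0], [2.9, -2.52, 0, 0, 0, 0], [2.9, -2.52, 0, 0, 0, 0]]]}}

```text
t: 9.93
tool_pos: [0.5697, -0.1765, 0.2582]
tool_rot: [3.092, 0.55, 0.001]
contact_force: [-2.3, -2.8, 5.4]
opening: 0.0188
grip_force: 40.6
```

```bash
sed -i 's/r-70/r-130/' bub.py; python3 - <<'E' 2>/dev/null
from bub import *
bub(6,"b2"); go(0,0,0)
im=cv2.imread("pics/b2_side.png");t=cv2.imread("pics/b2_top.png")
A=cv2.resize(im[185:215,320:350],(300,300),interpolation=cv2.INTER_CUBIC)
B=cv2.resize(t[209:239,298:338],(400,300),interpolation=cv2.INTER_CUBIC)
cv2.imwrite("pics/c7.png",np.hstack([A,B]))
E
```

```text
top vial [548.9   3.6] len 74.5 bub [548.9   4.1] off 0.49
side vial [549.3   1.1] len 73.9 bub [549.5  -0.8] off -1.98
at [ 569.5 -176.6  258.1] F [-1.8 -2.6  6.1] cm: [-47.42 -36.22  25.7 ]
```

View pics/c7.png

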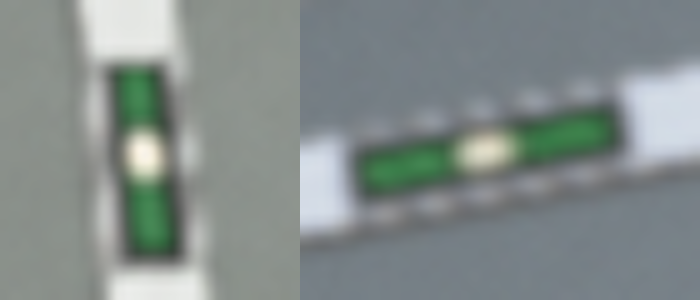

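The bubble is centred: top crop bubble 485, vial 360–617, so about +0.5 to 1 mm. The side view's −2 mm is a height bias. I'll let go and lift.

Call:
{"method": "arm_command", "body": {"plan": [[[0, 0, 0, 0, 0, 0], [0, 0, 0, 0, 0, 0], [0, 0, 0, 0, 0, 0], [0, 0, 0, 0, 0, 0], [0, 0, 0, 0, 0, 0]]], "gripper": -0.1}}

```text
t: 10.95
tool_pos: [0.569, -0.1759, 0.2565]
tool_rot: [-3.092, -0.55, 0.001]
contact_force: [0.7, 0.5, 0.3]
opening: 0.047
grip_force: 0.0
```

Call:
{"method": "arm_command", "body": {"plan": [[[0, 0, -1, 0, 0, 0], [0, 0, -3, 0, 0, 0], [0, 0, -6, 0, 0, 0], [0, 0, -8, 0, 0, 0], [0, 0, -8, 0, 0, 0]]]}}

```text
t: 11.37
tool_pos: [0.5706, -0.1767, 0.344]
tool_rot: [3.087, 0.549, 0.014]
contact_force: [0.4, -0.5, 0.9]
opening: 0.0472
grip_force: 0.0
```

```bash
python3 - <<'E' 2>/dev/null
from bub import *
bub(4,"b3"); go(534.8,71.5,275)
E
```

```text
top vial [548.8   3.5] len 74.4 bub [548.8   4.1] off 0.54
side vial [549.3   1.1] len 73.7 bub [549.5  -0.8] off -1.93
at [ 568.8 -176.   335.5] F [-0.3  0.1  0.2] cm: [  5.35 -24.39   6.09]
```

Call:
{"method": "arm_command", "body": {"plan": [[[5.3, -24.4, 0, 0, 0, 0], [5.3, -24.4, 0, 0, 0, 0], [5.3, -24.4, 0, 0, 0, 0], [5.3, -24.4, 0, 0, 0, 0], [5.3, -24.4, 0, 0, 0, 0], [5.3, -24.4, 0, 0, 0, 0], [5.3, -24.4, 0, 0, 0, 0], [5.3, -24.4, 3, 0, 0, 0], [5.3, -24.4, 6, 0, 0, 0], [5.3, -24.4, 6, 0, 0, 0], [5.3, -24.4, 6, 0, 0, 0], [5.3, -24.4, 6, 0, 0, 0]]], "gripper": 1}}

```text
t: 12.77
tool_pos: [0.5352, 0.0708, 0.278]
tool_rot: [3.093, 0.549, 0.001]
contact_force: [0.6, -0.1, 0.6]
opening: -0.0001
grip_force: 0.0
```

```bash
python3 - <<'E' 2>/dev/null
from bub import *
go(534.8,71.5,260)
im=get_image("side")[0]; 
A=cv2.resize(im[145:175,295:345],(500,300),interpolation=cv2.INTER_CUBIC)
B=cv2.resize(im[190:250,310:350],(300,450),interpolation=cv2.INTER_CUBIC)[:300]
cv2.imwrite("pics/c8.png",np.hstack([A,B]))
E
```

```text
at [535.2  70.8 278. ] F [ 0.6 -0.1  0.6] cm: [-0.02 -0.08  1.8 ]
```

View pics/c8.png

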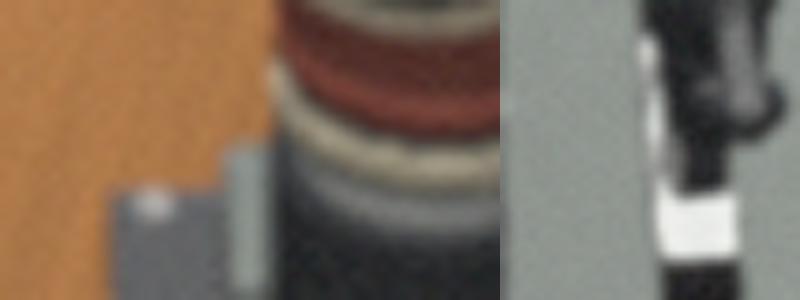

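The fingers stand over the level's bare hinge-side face, and the crank is hidden behind the wrist. I'll lower slowly.

Call:
{"method": "arm_command", "body": {"plan": [[[0, 0, 0.4, 0, 0, 0], [0, 0, 0.8, 0, 0, 0], [0, 0, 1.2, 0, 0, 0], [0, 0, 1.5, 0, 0, 0], [0, 0, 1.7, 0, 0, 0], [0, 0, 1.9, 0, 0, 0], [0, 0, 1.9, 0, 0, 0], [0, 0, 1.9, 0, 0, 0]]]}}

```text
t: 13.48
tool_pos: [0.5352, 0.0712, 0.2608]
tool_rot: [3.093, 0.55, -0.001]
contact_force: [-8.4, -0.6, 15.7]
opening: 0.0002
grip_force: 7.4
```

Call:
{"method": "arm_command", "body": {"plan": [[[0, 0, -0.1, 0, 0, 0], [0, 0, -0.1, 0, 0, 0], [0, 0, -0.1, 0, 0, 0], [0, 0, -0.1, 0, 0, 0]]]}}

```text
t: 13.82
tool_pos: [0.5351, 0.0711, 0.2608]
tool_rot: [3.093, 0.55, -0.0]
contact_force: [-4.7, -0.6, 9.2]
opening: 0.0001
grip_force: 4.9
```

```bash
python3 - <<'E' 2>/dev/null
from bub import *
for _ in range(3): get_image("top")
go(534.8,71.5,260)
im,t=get_image("side")[0],get_image("top")[0]
u,v=w2px("top",(548.9e-3,3.5e-3,.087))
A=cv2.resize(im[140:220,290:350],(450,600),interpolation=cv2.INTER_CUBIC)
B=cv2.resize(t[185:245,300:410],(350,600*350//642),interpolation=cv2.INTER_CUBIC)
B=np.vstack([B,np.zeros((600-B.shape[0],350,3),np.uint8)])
cv2.imwrite("pics/c9.png",np.hstack([A,B]))
go(534.8,71.5,260)
E
```

```text
at [535.1  71.1 260.8] F [-5.2 -0.2  9.4] cm: [-0.01 -0.04  0.08]
at [535.1  71.2 260.8] F [-5.3  0.4  9.7] cm: [-0.01 -0.04  0.08]
```

View pics/c9.png

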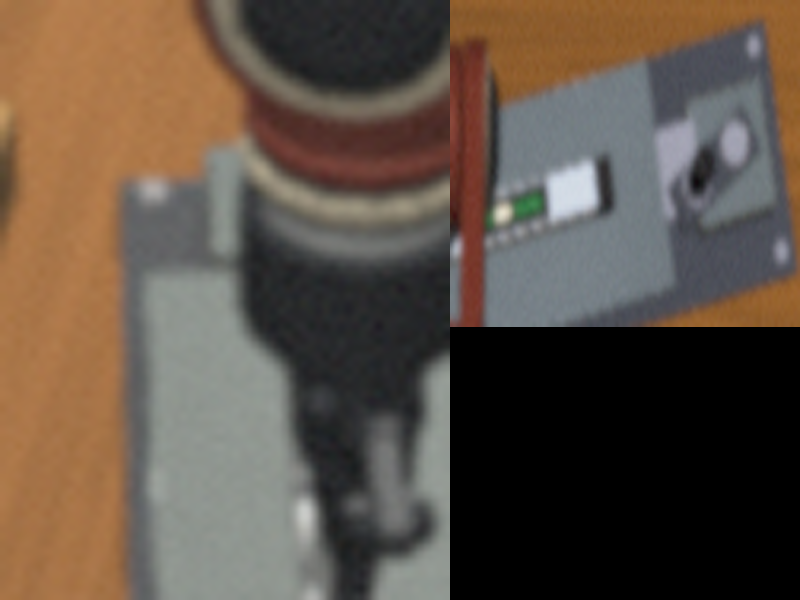

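The top crop shows the handle standing upright in the crank arm at crop (703,170). The bubble is where it was, 13.2 px from the vial's foot end, so still centred. The press is steady at about 9.6 N, so I'm handing in.

```bash
python3 -c "
from station import *
print(finish_job())"
```

```text
the job is handed in; nothing more can be done
None
```

I handed the job in with the handle standing in the crank arm, the bubble within about 1 mm of centre by the top camera, and the fingers pressing the level at about 9.6 N; the hand-in call returned no verdict.

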